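# Seat a book in the drilling jig and lock it with the cam lever

### The arm

A 6-joint arm with a two-finger parallel gripper is mounted at the origin on a cart in front of the work surface, level with it; the furniture and walls round the work are solid. World frame = base frame: x ahead of the robot, y to its left, z up, the work surface at z = 0. Lengths are in m, angles in degrees, forces in N, time in s.
With the tool pointing down it reaches from about 0.375 to 0.9 m from the base axis. Payload 3.1 kg.
Tool frame: the origin (TCP) lies on the centre line of the jaws, within the pads' length; the fingertips stand 25 mm ahead of it and the grasp point (between the pads) lies 6 mm ahead of it; z points along the fingers, y is the line along which they close (so a half turn about z gives the same grasp; the last joint's range is limited). The gripper opens to 87 mm and grips with 3 to 60 N. Pads are 19 mm wide; open, the fingers measure 117 mm over their backs; the gripper's body (75 mm by 190 mm) begins 51 mm behind the grasp point.
Start: joints at [-78.409, 30.224, 82.088, -0, 67.689, -10.227], TCP at [0.232, -0.58, 0.248] pointing down, gripper open.
Joint ranges: [-176.69, 176.69], [-43.24, 126.21], [12.49, 139.97], [-82, 262], [0, 151.66], [-163.58, 163.58]. Speed limits (degrees/s): [159.86, 159.86, 180, 180, 180, 180].

### API

Orientations are given as a 3x3 rotation matrix whose columns are the frame's x, y, z axes.
In Python, from rig import * gives the robot as it stands.
- The arm moves only by the tool step_arm, never from a script. Its argument "steps" is a list of rows, each a list of 7 numbers: the shift along the tool's x, y, z normalised to -1 to 1, where 1 is 0.3 m, then the turn, a rotation vector about the tool's x, y, z normalised to -1 to 1, where 1 is 45 degrees, then the gripper's target within -1 to 1 (shut at 1, half-way at 0, fully open at -1). A call has 1 to 8 rows; each row is the pose to reach, as a shift and turn from the pose commanded when the call began, along the tool's axes at that moment; what a row does not reach only later rows make up. A row lasts 1/12 s, in which the tool goes at most 41.7 mm and 7.16 degrees, less where a joint would pass 70% of its speed; a pose out of reach is approached as far as the arm can. A call with a number of a shift or a turn outside -1 to 1 is refused whole. A call with a gripper value outside its range is refused whole. The fingers move at their own pace and stop on an object; the grip force is fixed at half the most. Time passes only in rows, so rows that repeat a pose let the fingers close. It gives the time, the measured TCP pose, the force, the opening and the grip force at its end, in the units of the state.
- read_state(): the state, without advancing time (a new reading comes with each control period).
- capture(name): name is "side" or "top" or "wrist"; returns a dict with "image" (420x560x3 uint8, red, green, blue), "vertical_fov" (degrees; the focal length in pixels is half the picture's height over the tangent of half this angle, whatever the lens; pixels are square), "cx", "cy" (the principal point, pixels), "k1" (the pictures are not rectified: a ray, as slopes to the right and down, at radius r is drawn at 1 + k1 r^2 times it, then the intrinsics apply), "world_from_camera" (4x4, takes a point from camera to world coordinates); the wrist camera has in their place "T_tool_cam" (4x4, takes a point from camera to tool coordinates, whose origin is the TCP and whose axes are the flange's). Camera axes: x right, y down, z forward; pixel columns grow to the right and rows downward; lengths in m; the calibration is good to about 2 mm. A picture is of the moment at which its call begins: read the wrist's pose just before it. There is no depth.
- hand_in(): hands the job in; it is judged then, once.
The state is a dict: "time_s": time; "joint_positions": joint angles; "qvel": joint speeds; "tau": joint torques, N m; "position": TCP position; "tcp_rot": TCP orientation; "force": force on the tool from outside, world axes, zero at the start; "moment": the same for the moment, N m; "opening": opening from 0.0 (shut) to 1.0 (fully open); "grasp_force": force on a finger pad.
Only numpy, scipy, OpenCV 4.12 (cv2) and the standard library are available. Lean on these libraries where they do the work, as an engineer would, in place of code of your own. Each camera call takes 0.05 s, during which the arm holds its last target. There are 200 camera calls.

### The job

The green and yellow book has loose pages and is to be drilled and stitched along its spine, so it must be set up in the drilling jig. Without lifting it, push it with the fingertips along the board: back under the metal drill guide until its long edge lies flush against the back fence, and along that fence to the left until its short edge lies flush against the end stop. Once it is seated in this corner, push the wooden cam lever round counter-clockwise (seen from above) until the cam holds the book tight, and leave it clamped. Leave the other things on the table where they are.

Things in the scene. Friction and masses are not known exactly. Their poses are not given: they have to be found in the camera images.
- jig: Drilling jig: light plywood board 287 x 400 x 10 mm, fixed to the table, with back fence, end stop, drill guide and cam clamp on it. Its +x points away from the robot (start yaw -0.12 to 0.15 rad), +y left, z up. Origin on the table; the board spans x -150 to +137, y -225 to +175 mm, its top is at z = +10 mm.
- jig_corner (a point): Inner corner of the jig, on the board's top, axes as the jig's; at x +110, y +150, z +10 mm in its frame. From here the brown back fence's inner face runs to -y (365 mm) and the brown end stop's inner face to -x (160 mm); both stand 16 mm above the board.
- drill_guide (a point): Middle of the lower front edge of the bright metal drill guide (46 x 280 x 6 mm, a row of bushings on it), at jig x +88, y +6 mm. It lies on the back fence and overhangs the board by 22 mm, its underside 16 mm above the board, bushing tops 27 mm above it, from jig y -134 to +146 mm.
- book: Green book with a yellow band, loose, flat on the board, 0.22 to 0.36 kg, solid 277 x 175 x 10 mm (cover to 12). Origin on its underside; it reaches x -138.7 (left end) to +138.3, y -87.1 (near long edge) to +88.3 mm (far edge, the spine). At the start its y points along the jig's +x within 0.08 rad; it lies 5 to 40 mm short of the back fence, 50 to 85 mm right of the end stop. It slides with 1 to 3 N.
- book_corner (a point): The book's far left corner, on its underside (its own x -138.7, y +88.3 mm). It meets point jig_corner when the book is seated.
- cam_pivot (a point): Upright pivot of the cam clamp, on the board's top at the front left of the jig (x -88.5, y +126 mm in its frame); axes as the jig's. Open, the cam disc (20 mm high) stands about 10 mm clear of the near edge of a seated book, near its left end: a book still further from the back fence runs into it on its way left.
- cam_lever: Dark brown wooden cam: eccentric disc 36 mm across with a lever 14 mm wide, in one piece on a stiff upright hinge; it stays where left. Origin at the pivot, +x along the lever. Open, +x lies 2.62 to 2.77 rad from the jig's +x (lever to the robot). Pushed counter-clockwise it meets a seated book near 3.95 rad, is tight at 4.0 to 4.25 and has a hard stop at 4.37.
- lever_tip (a point): Centre of the upright round end of the lever (20 mm across and 20 mm high, 1 mm clear of the board), 90 mm from the pivot, 11 mm above the board's top. About 2 N here turn the free lever; 6 to 12 N mean that the cam is tight.
- eraser: Bystander: small eraser in a sleeve (20 x 42 x 12 mm) on the front right corner of the jig's board; origin under its middle. Leave it alone.
- folder: Bystander: thin wooden folding stick (9 x 176 x 8 mm) near the left edge of the table; origin under its middle.
- pencil: Bystander: pencil (8 x 165 x 7 mm) at the front edge of the table; origin under its middle.
- sharpener: Bystander: pencil sharpener (16 x 26 x 15 mm) at the front right of the table; origin under its middle.
- clip: Bystander: black binder clip (22 x 32 x 37 mm) standing at the right front corner of the table; origin under its middle.

How it is judged:
By the outcome, as a careful person would: the job done as asked, in the order asked, and still so for the second after the job is handed in, with the robot touching nothing.
It also fails if it takes over 67 s, if anything falls off the work surface, if the arm or the gripper's body presses on something with over 40 N, if the wrist force passes 120 N, or if a joint passes its speed limit or range.

## Working session

There is one attempt and no reset: what is moved stays moved. The work goes in short steps, Python scripts to look and compute and a tool call to move; the robot and the scene stay as the last step left them, time stands still between calls to the robot, and variables do not carry over. Pictures are saved under pics/ and viewed, at most 10 in all, crops included, and the job is handed in when it is done.

Besides the shell and the picture viewer there is one more tool, called after "Request:" as a command line: name --pt "numbers of a row" for each row, then --argument value for the rest. step_arm: Moves the arm, as the interface text tells. Scaled input: -1 to 1 covers 0.3 m each way for a shift and 45 degrees each way for a turn. Its arguments: {"type":"object","properties":{"steps":{"type":"array"}},"required":["steps"]}

```bash
mkdir -p pics; ls; cat > h.py <<'E'
from rig import *
import numpy as np, cv2
def cap(name,fn=None):
    s=read_state(); c=capture(name)
    if fn: cv2.imwrite('pics/'+fn,c["image"][:,:,::-1])
    if "T_tool_cam" in c:
        T=np.eye(4);T[:3,:3]=s["tcp_rot"];T[:3,3]=s["position"];c["W"]=T@np.array(c["T_tool_cam"])
    else: c["W"]=np.array(c["world_from_camera"])
    h=c["image"].shape[0]; f=h/2/np.tan(np.radians(c["vertical_fov"])/2)
    c["K"]=np.array([[f,0,c["cx"]],[0,f,c["cy"]],[0,0,1]]); c["D"]=np.array([c["k1"],0,0,0,0.])
    return c
def ray(c,px,z):
    p=cv2.undistortPoints(np.array(px,float).reshape(-1,1,2),c["K"],c["D"]).reshape(-1,2)
    d=np.c_[p,np.ones(len(p))]@c["W"][:3,:3].T; o=c["W"][:3,3]
    return o+d*((z-o[2])/d[:,2])[:,None]
def proj(c,P):
    P=np.array(P,float).reshape(-1,3); Wi=np.linalg.inv(c["W"]); q=P@Wi[:3,:3].T+Wi[:3,3]
    return cv2.projectPoints(q,np.zeros(3),np.zeros(3),c["K"],c["D"])[0].reshape(-1,2)
E
python3 - <<'E'
from h import *
s=read_state(); print(s["time_s"],s["position"],s["tcp_rot"],s["opening"])
a=cap("top","top0.png"); b=cap("side","side0.png")
for c in (a,b): print(c["W"].round(3).tolist(),c["k1"],c["K"][0,0])
E
```

```text
pics
0.0 [ 0.23218032 -0.57952902  0.24657679] [[ 9.28371910e-01  3.71652291e-01 -4.12846167e-04]
 [ 3.71652290e-01 -9.28369524e-01  2.14539627e-03]
 [ 4.14067638e-04 -2.14516085e-03 -9.99997613e-01]] 0.9997961570957318
[[0.001, -0.99, 0.143, 0.416], [-1.0, -0.001, -0.0, -0.021], [0.001, -0.143, -0.99, 1.064], [0.0, 0.0, 0.0, 1.0]] -0.0038869487162482177 464.5934753693843
[[-0.947, -0.127, 0.295, 0.275], [-0.32, 0.324, -0.89, 0.9], [0.018, -0.938, -0.347, 0.414], [0.0, 0.0, 0.0, 1.0]] -0.005278957486750966 438.01402733698256
```

View pics/top0.png

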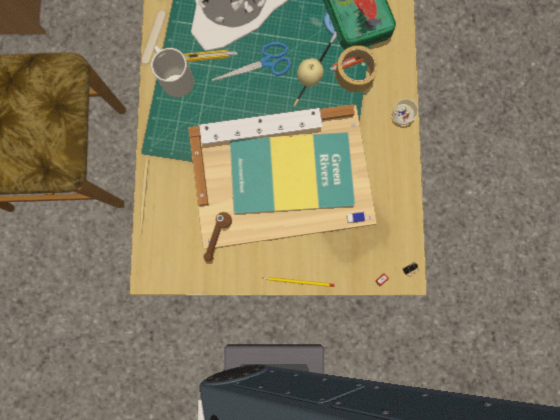

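View pics/side0.png

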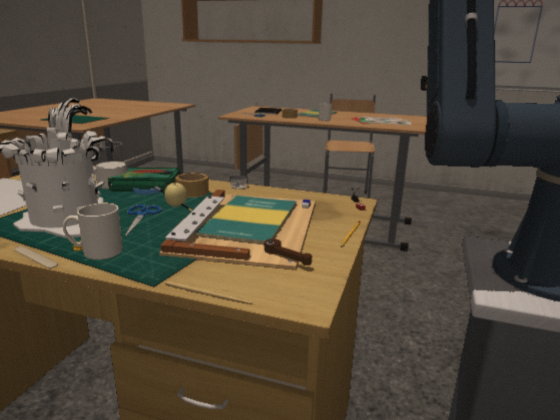

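The top view shows the book at about (232–355, 133–213), with the end stop at left (190–207, 128–205). The guide is at (200–322, 110–142), the cam pivot at (222, 219) and the lever tip at (208, 258). The eraser is at (358, 217). The side view shows the same layout and nothing blocking the jig.

```bash
python3 - <<'E'
from h import *
im=cv2.imread('pics/top0.png')[95:275,180:390]
cv2.imwrite('pics/crop0.png',cv2.resize(im,None,fx=3.3,fy=3.3,interpolation=cv2.INTER_CUBIC))
a=cap("top"); hsv=cv2.cvtColor(a["image"],cv2.COLOR_RGB2HSV)
# book: green+yellow, restricted to the board
roi=np.zeros(hsv.shape[:2],np.uint8); roi[125:218,212:360]=1
for p in [(250,180),(295,175),(335,190),(198,170),(370,190),(222,219),(208,258),(340,113)]: print(p,hsv[p[1],p[0]])
m=((hsv[...,0]>75)&(hsv[...,0]<100)&(hsv[...,1]>110)|(hsv[...,0]>22)&(hsv[...,0]<32)&(hsv[...,1]>200)).astype(np.uint8)*roi
m=cv2.morphologyEx(m,cv2.MORPH_OPEN,np.ones((3,3)));m=cv2.morphologyEx(m,cv2.MORPH_CLOSE,np.ones((7,7)))
c=max(cv2.findContours(m,0,2)[0],key=cv2.contourArea)
r=cv2.minAreaRect(c); print(r); bp=cv2.boxPoints(r); print(bp,ray(a,bp,0.022).round(4))
print(ray(a,[(205,248),(375,223)],0.01).round(3), ray(a,[(208,258),(222,219)],0.035).round(3))
E
```

```text
(250, 180) [ 82  92 158]
(295, 175) [ 26 139 228]
(335, 190) [ 82  95 159]
(198, 170) [ 14 155 171]
(370, 190) [ 20  88 221]
(222, 219) [ 16  37 171]
(208, 258) [ 13 172 110]
(340, 113) [ 14 158 165]Traceback (most recent call last):
  File "<stdin>", line 10, in <module>
ValueError: max() iterable argument is empty
```

View pics/crop0.png

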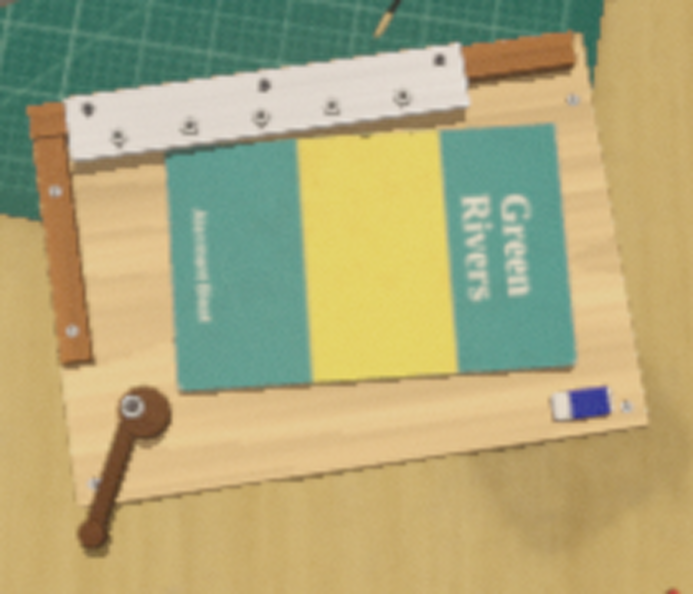

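The crop shows the board's front corners at crop (79, 505) and (648, 424), the end stop's inner end at (93, 360) and the guide's front corners at (75, 160) and (468, 105). The book corners are at (180, 391), (575, 366) and (554, 124); the far left one is hidden under the guide. The lever runs from the pivot (131, 405) to the tip (92, 533).

```bash
cat >> h.py <<'E'
def fit2(L,P):
    L=np.array(L)[:,:2];P=np.array(P)[:,:2]; l=L-L.mean(0);p=P-P.mean(0)
    th=np.arctan2((l[:,0]*p[:,1]-l[:,1]*p[:,0]).sum(),(l*p).sum())
    R=np.array([[np.cos(th),-np.sin(th)],[np.sin(th),np.cos(th)]]); t=P.mean(0)-R@L.mean(0)
    return R,t,th,(P-(L@R.T+t))*1000
E
python3 - <<'E'
from h import *
a=cap("top"); f=lambda p:np.array(p)/3.3+[180-.35,95-.35]
L=np.array([(-150,175,10),(-150,-225,10),(-50,150,26),(88,146,32),(88,-134,32),(110,-215,26)])/1000
px=f([(79,505),(648,424),(93,361),(76,158),(468,104),(576,66)])
P=np.array([ray(a,p,l[2])[0] for p,l in zip(px,L)])
R,t,th,res=fit2(L,P); print("jig",t,th,res.round(1).tolist())
B=np.array([(-138.7,-87.1),(138.3,-87.1),(138.3,88.3)])/1000
Q=ray(a,f([(180,391),(575,367),(554,124)]),0.021)
Rb,tb,thb,res=fit2(B,Q); print("book",tb,thb,res.round(1).tolist())
J=lambda p:(np.atleast_2d(p)-t)@R
print("book corners in jig",(J(B@Rb.T+tb)*1000).round(1).tolist(),"far left",(J(Rb@[-.1387,.0883]+tb)*1000).round(1),"yaw rel",thb-th+np.pi/2)
q=ray(a,f([(131,405),(92,533)]),0.031); print("pivot,tip jig",(J(q[:,:2])*1000).round(1))
E
```

```text
jig [0.65022626 0.00148409] 0.14418087719610365 [[2.2, -1.7], [1.2, 2.1], [-2.9, -1.1], [1.6, -2.8], [0.7, 1.7], [-2.8, 1.7]]
book [ 0.65099247 -0.04732443] -1.5063064995935704 [[1.2, -3.3], [0.4, 1.8], [-1.6, 1.5]]
book corners in jig [[-82.0, 96.8], [-104.1, -179.3], [70.8, -193.3]] far left [[92.8 82.8]] yaw rel -0.07969104999477761
pivot,tip jig [[ -87.5  126.7]
 [-169.7  163.4]]
```

```bash
cat >> h.py <<'E'
JT=np.array([.65023,.00148]);JA=.1442
JR=np.array([[np.cos(JA),-np.sin(JA)],[np.sin(JA),np.cos(JA)]])
def go(jx,jy,tipz,yaw=None):  # jig mm, fingertip height world mm, tool-x yaw in jig deg -> normalised shift, turn
    s=read_state(); R=np.array(s["tcp_rot"]); w=JT+JR@(np.array([jx,jy])/1000)
    d=np.r_[w,(tipz+25)/1000]-s["position"]; out=R.T@d/.3
    dz=0
    if yaw is not None:
        cur=np.degrees(np.arctan2(R[1,0],R[0,0])); dz=-(np.degrees(JA)+yaw-cur)/45
    j=JR.T@(np.array(s["position"][:2])-JT)*1000
    print("t",round(s["time_s"],2),"jig",j.round(1),"tipz",round(s["position"][2]*1000-25,1),"F jig",(JR.T@s["force"][:2]).round(2),round(s["force"][2],2),"shift",out.round(3),"turnz",round(dz,3),"rows",round(np.linalg.norm(d)/.0417,1))
E
```

Request:
step_arm --pt "0.79 -0.62 0.17 0 0 0.3 -1" --pt "0.79 -0.62 0.17 0 0 0.3 -1" --pt "0.79 -0.62 0.17 0 0 0.3 -1" --pt "0.79 -0.62 0.17 0 0 0.3 -1" --pt "0.79 -0.62 0.17 0 0 0.3 -1" --pt "0.79 -0.62 0.17 0 0 0.3 -1" --pt "0.79 -0.62 0.17 0 0 0.3 -1" --pt "0.79 -0.62 0.17 0 0 0.3 -1"

```text
time_s: 0.87
position: [0.3837, -0.3135, 0.1954]
tcp_rot: [[0.989, 0.148, -0.002], [0.148, -0.989, 0.005], [-0.001, -0.006, -1.0]]
force: [-0.5, 0.5, -0.3]
opening: 0.997
grasp_force: 0.0
```

```bash
python3 -c "
from h import *
go(-130,-41,100,0)"
```

```text
t 0.87 jig [-309.1 -273.4] tipz 170.4 F jig [-0.37  0.58] -0.33 shift [ 0.601 -0.771  0.238] turnz 0.005 rows 7.2
```

Request:
step_arm --pt "0.6 -0.77 0.235 0 0 0.005 -1" --pt "0.6 -0.77 0.235 0 0 0.005 -1" --pt "0.6 -0.77 0.235 0 0 0.005 -1" --pt "0.6 -0.77 0.235 0 0 0.005 -1" --pt "0.6 -0.77 0.235 0 0 0.005 -1" --pt "0.6 -0.77 0.235 0 0 0.005 -1" --pt "0.6 -0.77 0.235 0 0 0.005 -1" --pt "0.6 -0.77 0.235 0 0 0.005 -1"

```text
time_s: 1.53
position: [0.5294, -0.0599, 0.1248]
tcp_rot: [[0.989, 0.145, -0.0], [0.145, -0.989, 0.002], [-0.0, -0.002, -1.0]]
force: [-0.0, -0.3, -0.8]
opening: 1.002
grasp_force: 0.0
```

```bash
python3 -c "
from h import *
go(-130,-41,14,0)
cap('wrist','w0.png')"
```

```text
t 1.53 jig [-128.4  -43.4] tipz 99.8 F jig [-0.04 -0.25] -0.77 shift [-0.005 -0.008  0.286] turnz 0.002 rows 2.1
```

View pics/w0.png

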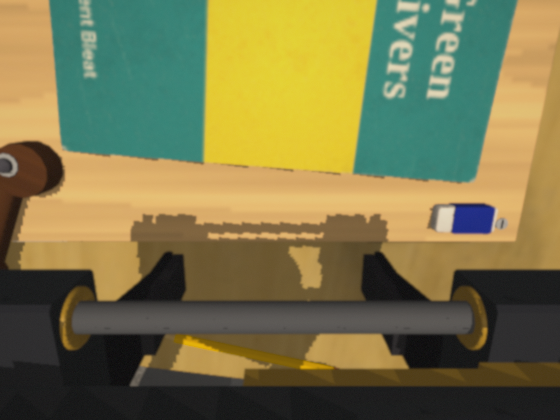

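The wrist view shows the board's front edge level at row 241, so the yaw is right. The book's near edge runs from (62, 150) to (473, 181), and the eraser is well to the right at (465, 219).

```bash
python3 -c "
from h import *
a=cap('wrist')
J=lambda P:((P[:,:2]-JT)@JR*1000).round(1).tolist()
print(J(ray(a,[(30,241),(517,240)],.010)),J(ray(a,[(62,150),(473,181)],.021)),J(ray(a,[(8,164)],.033)))"
```

```text
[[-148.5, 135.3], [-146.3, -225.2]] [[-80.0, 94.2], [-99.7, -179.4]] [[-87.4, 122.8]]
```

Request:
step_arm --pt "-0.005 -0.01 0.285 0 0 0 -1" --pt "-0.005 -0.01 0.285 0 0 0 -1" --pt "-0.005 -0.01 0.285 0 0 0 -1" --pt "-0.005 -0.01 0.285 0 0 0 -1"

```text
time_s: 1.97
position: [0.5247, -0.0635, 0.0388]
tcp_rot: [[0.99, 0.139, -0.004], [0.139, -0.99, 0.001], [-0.004, -0.002, -1.0]]
force: [-0.0, -1.1, -0.3]
opening: 1.001
grasp_force: 0.0
```

Request:
step_arm --pt "0.03 0 0 0 0 0 -1" --pt "0.06 0 0 0 0 0 -1" --pt "0.08 0 0 0 0 0 -1" --pt "0.1 0 0 0 0 0 -1" --pt "0.12 0 0 0 0 0 -1" --pt "0.14 0 0 0 0 0 -1" --pt "0.15 0 0 0 0 0 -1" --pt "0.15 0 0 0 0 0 -1"

```text
time_s: 2.63
position: [0.5717, -0.0556, 0.0408]
tcp_rot: [[0.99, 0.141, 0.002], [0.141, -0.99, -0.0], [0.002, 0.001, -1.0]]
force: [1.3, 1.0, -0.1]
opening: 1.003
grasp_force: 0.0
```

```bash
python3 -c "
from h import *
go(-76,-46,14,0)"
```

```text
t 2.63 jig [-85.9 -45.2] tipz 15.8 F jig [1.43 0.83] -0.13 shift [0.033 0.003 0.006] turnz -0.003 rows 0.2
```

Request:
step_arm --pt "0.01 0 0.003 0 0 0 -1" --pt "0.02 0 0.003 0 0 0 -1" --pt "0.03 0 0.003 0 0 0 -1" --pt "0.03 0 0.003 0 0 0 -1" --pt "0.03 0 0.003 0 0 0 -1"

```text
time_s: 3.05
position: [0.5801, -0.0544, 0.0396]
tcp_rot: [[0.99, 0.141, 0.001], [0.141, -0.99, -0.0], [0.001, 0.0, -1.0]]
force: [1.0, -0.6, -0.1]
opening: 1.007
grasp_force: 0.0
```

```bash
python3 -c "
from h import *
go(-70,-46,14,0)
cap('wrist','w1.png')"
```

```text
t 3.05 jig [-77.4 -45.3] tipz 14.6 F jig [ 0.93 -0.79] -0.05 shift [0.025 0.002 0.002] turnz -0.003 rows 0.2
```

View pics/w1.png

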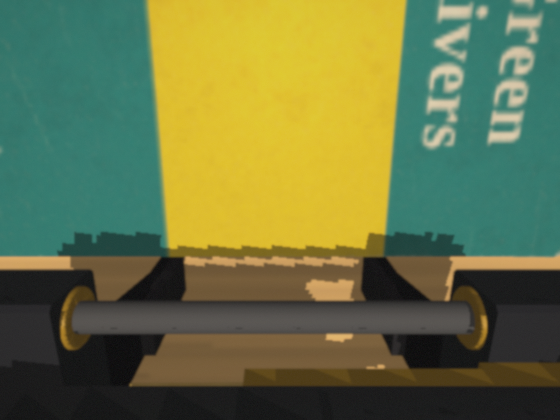

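The book's near edge is now level at row 256 against both fingertips, so it has squared up. I'll keep pushing until the fence pushes back.

Request:
step_arm --pt "0.01 0 0.002 0 0 0 -1" --pt "0.015 0 0.002 0 0 0 -1" --pt "0.02 0 0.002 0 0 0 -1" --pt "0.025 0 0.002 0 0 0 -1" --pt "0.025 0 0.002 0 0 0 -1"

```text
time_s: 3.52
position: [0.5828, -0.0538, 0.0388]
tcp_rot: [[0.99, 0.143, -0.01], [0.143, -0.99, 0.0], [-0.01, -0.001, -1.0]]
force: [-8.9, -3.5, 6.5]
opening: 1.0
grasp_force: 4.6
```

```bash
python3 -c "
from h import *
go(-66,-46,14,0)
a=cap('wrist')
print(((ray(a,[(130,256),(430,256)],.021)[:,:2]-JT)@JR*1000).round(1))"
```

```text
t 3.52 jig [-74.7 -45. ] tipz 13.8 F jig [-9.27 -2.14] 6.5 shift [ 0.029  0.003 -0.001] turnz -0.002 rows 0.2
[[ -63.3   20.2]
 [ -63.3 -118.1]]
```

The fence pushes back with 9 N at the expected place (TCP at jig x −75). Next I back off, lift, and go round to the right end.

Request:
step_arm --pt "-0.06 0 0 0 0 0 -1" --pt "-0.06 0 -0.14 0 0 0 -1" --pt "-0.06 0.13 -0.25 0 0 -0.16 -1" --pt "0.0 0.26 -0.25 0 0 -0.32 -1" --pt "0.06 0.38 -0.25 0 0 -0.48 -1" --pt "0.12 0.5 -0.25 0 0 -0.64 -1" --pt "0.2 0.6 -0.25 0 0 -0.8 -1" --pt "0.29 0.61 -0.25 0 0 -0.95 -1"

```text
time_s: 4.23
position: [0.7007, -0.23, 0.115]
tcp_rot: [[0.631, 0.776, 0.005], [0.776, -0.631, -0.005], [-0.001, 0.007, -1.0]]
force: [0.8, -1.4, 0.2]
opening: 1.004
grasp_force: 0.0
```

```bash
python3 -c "
from h import *
go(12,-225,90,90)"
```

```text
t 4.23 jig [  16.7 -236.3] tipz 90.0 F jig [ 0.6  -1.52] 0.2 shift [ 0.014 -0.038 -0.   ] turnz -1.054 rows 0.3
```

Request:
step_arm --pt "0 -0.02 0 0 0 -0.16 -1" --pt "0 -0.04 0 0 0 -0.32 -1" --pt "0 -0.04 0 0 0 -0.48 -1" --pt "0 -0.04 0 0 0 -0.64 -1" --pt "0 -0.04 0 0 0 -0.8 -1" --pt "0 -0.04 0 0 0 -0.95 -1" --pt "0 -0.04 0 0 0 -1 -1"

```text
time_s: 4.82
position: [0.69, -0.2148, 0.114]
tcp_rot: [[-0.107, 0.994, 0.001], [0.994, 0.107, -0.0], [-0.0, 0.001, -1.0]]
force: [-0.6, -1.1, 0.4]
opening: 0.999
grasp_force: 0.0
```

```bash
python3 -c "
from h import *
go(12,-217,14,90)
cap('wrist','w2.png')"
```

```text
t 4.82 jig [   8.3 -219.7] tipz 89.0 F jig [-0.71 -0.97] 0.36 shift [0.01  0.012 0.25 ] turnz -0.048 rows 1.8
```

View pics/w2.png

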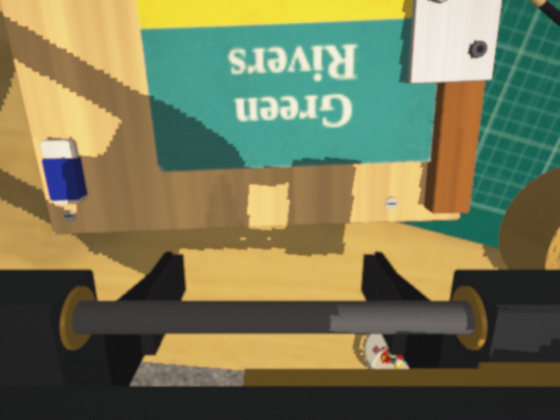

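The book's far edge sits along the fence, and its right edge runs from (160, 169) to (430, 161). The eraser at (63, 170) and the bowl at (530, 240) are clear of the fingers.

```bash
python3 -c "
from h import *
a=cap('wrist')
J=lambda P:((P[:,:2]-JT)@JR*1000).round(1).tolist()
print(J(ray(a,[(160,169),(430,161)],.021)),J(ray(a,[(52,233),(460,217)],.010)))"
```

```text
[[-62.5, -178.7], [109.3, -180.1]] [[-147.6, -222.9], [138.3, -222.1]]
```

Request:
step_arm --pt "0.005 0.012 0.12 0 0 -0.045 -1" --pt "0.005 0.012 0.24 0 0 -0.045 -1" --pt "0.005 0.012 0.25 0 0 -0.045 -1" --pt "0.005 0.012 0.25 0 0 -0.045 -1"

```text
time_s: 5.25
position: [0.6924, -0.2126, 0.0372]
tcp_rot: [[-0.136, 0.991, -0.002], [0.991, 0.136, 0.001], [0.001, -0.002, -1.0]]
force: [-1.0, 0.8, 0.6]
opening: 1.0
grasp_force: 0.0
```

```bash
python3 -c "
from h import *
go(12,-138,14,90)"
```

```text
t 5.25 jig [  11.  -217.9] tipz 12.2 F jig [-0.9  0.9] 0.6 shift [ 0.266  0.001 -0.005] turnz -0.01 rows 1.9
```

Request:
step_arm --pt "0.04 0 -0.005 0 0 -0.01 -1" --pt "0.08 0 -0.005 0 0 -0.01 -1" --pt "0.105 0 -0.005 0 0 -0.01 -1" --pt "0.13 0 -0.005 0 0 -0.01 -1" --pt "0.155 0 -0.005 0 0 -0.01 -1" --pt "0.18 0 -0.005 0 0 -0.01 -1" --pt "0.205 0 -0.005 0 0 -0.01 -1" --pt "0.22 0 -0.005 0 0 -0.01 -1"

```text
time_s: 5.92
position: [0.684, -0.1469, 0.0411]
tcp_rot: [[-0.145, 0.989, 0.001], [0.989, 0.145, -0.001], [-0.001, 0.001, -1.0]]
force: [-0.6, -2.9, 1.6]
opening: 0.998
grasp_force: 1.4
```

```bash
python3 -c "
from h import *
go(12,-138,14,90)"
```

```text
t 5.92 jig [  12.1 -151.6] tipz 16.1 F jig [-1.02 -2.76] 1.63 shift [ 0.045 -0.     0.007] turnz 0.002 rows 0.3
```

Request:
step_arm --pt "0.01 0 0.005 0 0 0 -1" --pt "0.02 0 0.005 0 0 0 -1" --pt "0.03 0 0.005 0 0 0 -1" --pt "0.04 0 0.005 0 0 0 -1" --pt "0.045 0 0.005 0 0 0 -1" --pt "0.05 0 0.005 0 0 0 -1" --pt "0.05 0 0.005 0 0 0 -1"

```text
time_s: 6.5
position: [0.6817, -0.1323, 0.039]
tcp_rot: [[-0.144, 0.99, 0.0], [0.99, 0.144, 0.001], [0.001, 0.0, -1.0]]
force: [0.7, -1.7, 1.3]
opening: 0.999
grasp_force: 0.6
```

```bash
python3 -c "
from h import *
go(12,-137,14,90)"
```

```text
t 6.5 jig [  11.9 -136.9] tipz 14.0 F jig [ 0.46 -1.83] 1.29 shift [-0.  0. -0.] turnz 0.001 rows 0.0
```

Not in contact with the end stop yet, so I push on in small steps.

Request:
step_arm --pt "0.005 0 0 0 0 0 -1" --pt "0.01 0 0 0 0 0 -1" --pt "0.015 0 0 0 0 0 -1" --pt "0.02 0 0 0 0 0 -1" --pt "0.02 0 0 0 0 0 -1"

```text
time_s: 6.92
position: [0.682, -0.1314, 0.0393]
tcp_rot: [[-0.146, 0.989, 0.003], [0.989, 0.146, -0.008], [-0.008, 0.002, -1.0]]
force: [1.7, -12.0, -1.4]
opening: 1.0
grasp_force: 6.1
```

```bash
python3 -c "
from h import *
go(12,-130,14,90)
cap('top','top1.png')
im=cv2.imread('pics/top1.png')[95:275,180:390]
cv2.imwrite('pics/crop1.png',cv2.resize(im,None,fx=3.3,fy=3.3,interpolation=cv2.INTER_CUBIC))
"
```

```text
t 6.92 jig [  12.4 -136.1] tipz 14.3 F jig [ -0.05 -12.1 ] -1.42 shift [ 0.02  -0.001  0.001] turnz 0.003 rows 0.1
```

View pics/crop1.png

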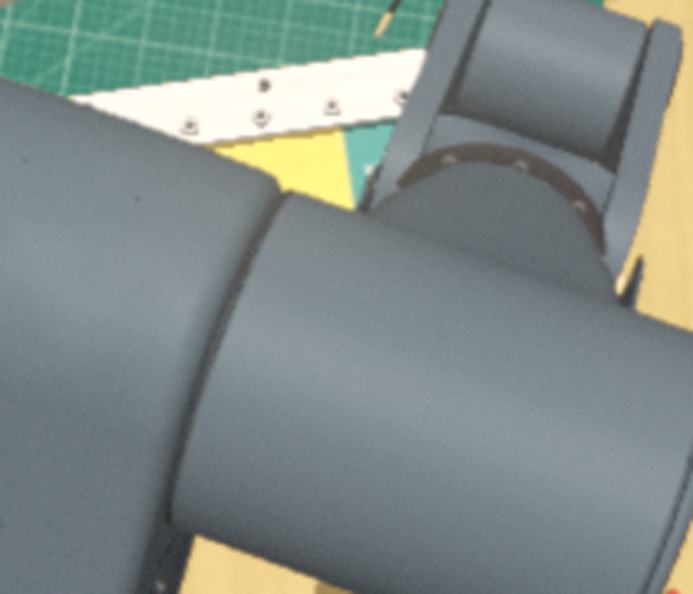

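It seated at 12 N with TCP y −136, as predicted. The arm hides the book in this view. I'll lift, go back to the near edge, and push again to make sure the long edge stayed flush.

Request:
step_arm --pt "-0.06 0 0 0 0 0 -1" --pt "-0.06 0 -0.13 0 0 0 -1" --pt "0.0 -0.05 -0.25 0 0 0.16 -1" --pt "0.1 -0.13 -0.25 0 0 0.32 -1" --pt "0.2 -0.2 -0.25 0 0 0.48 -1" --pt "0.3 -0.28 -0.25 0 0 0.64 -1" --pt "0.4 -0.36 -0.25 0 0 0.8 -1" --pt "0.45 -0.39 -0.25 0 0 0.95 -1"

```text
time_s: 7.63
position: [0.5389, -0.0065, 0.1133]
tcp_rot: [[0.57, 0.822, -0.01], [0.822, -0.57, 0.004], [-0.002, -0.01, -1.0]]
force: [-0.5, 0.8, -0.1]
opening: 1.0
grasp_force: 0.0
```

```bash
python3 -c "
from h import *
go(-110,0,89,0)"
```

```text
t 7.63 jig [-111.3    8.1] tipz 88.3 F jig [-0.38  0.91] -0.08 shift [-0.017  0.022 -0.002] turnz 1.044 rows 0.2
```

Request:
step_arm --pt "-0.01 0.02 0 0 0 0.16 -1" --pt "-0.01 0.02 0 0 0 0.32 -1" --pt "-0.01 0.02 0 0 0 0.48 -1" --pt "-0.01 0.02 0 0 0 0.64 -1" --pt "-0.01 0.02 0 0 0 0.8 -1" --pt "-0.01 0.02 0.1 0 0 0.95 -1" --pt "-0.01 0.02 0.2 0 0 1 -1" --pt "-0.01 0.02 0.24 0 0 1 -1"

```text
time_s: 8.3
position: [0.5464, -0.0153, 0.0392]
tcp_rot: [[0.983, 0.182, -0.006], [0.182, -0.983, 0.002], [-0.006, -0.003, -1.0]]
force: [-0.0, 0.3, -0.4]
opening: 1.0
grasp_force: 0.0
```

```bash
python3 -c "
from h import *
go(-78,0,14,0)
a=cap('wrist','w3.png')"
```

```text
t 8.3 jig [-105.1   -1.7] tipz 14.2 F jig [0.01 0.3 ] -0.39 shift [ 0.091 -0.002  0.   ] turnz 0.049 rows 0.7
```

View pics/w3.png

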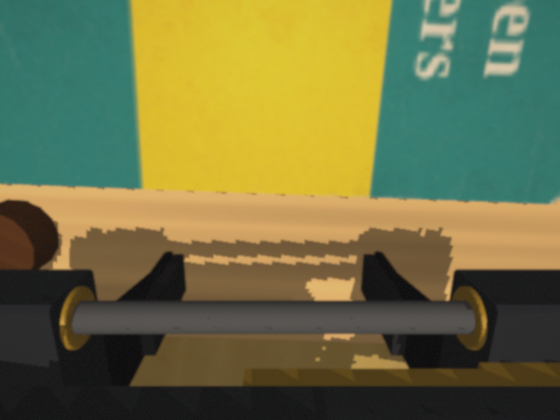

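The near edge runs from (0, 184) to (555, 204). That tilt matches the tool's 2° yaw offset, so the book is still square.

Request:
step_arm --pt "0.03 0 0 0 0 0.045 -1" --pt "0.06 0 0 0 0 0.045 -1" --pt "0.08 0 0 0 0 0.045 -1" --pt "0.09 0 0 0 0 0.045 -1" --pt "0.1 0 0 0 0 0.045 -1" --pt "0.11 0 0 0 0 0.045 -1" --pt "0.115 0 0 0 0 0.045 -1" --pt "0.115 0 0 0 0 0.045 -1"

```text
time_s: 9.02
position: [0.5771, -0.0103, 0.0423]
tcp_rot: [[0.989, 0.15, -0.013], [0.15, -0.989, -0.0], [-0.013, -0.002, -1.0]]
force: [-10.7, -5.4, 6.7]
opening: 0.997
grasp_force: 5.5
```

```bash
python3 -c "
from h import *
go(-73,0,14,0)"
```

```text
t 9.02 jig [-74.1  -1.1] tipz 17.3 F jig [-11.41  -3.83] 6.66 shift [ 0.004 -0.004  0.011] turnz 0.008 rows 0.1
```

Seated on both sides: 11 N against the fence at the same place as before. Now I go round to the left of the lever tip, shutting the gripper on the way.

Request:
step_arm --pt "-0.07 0 0 0 0 0 -1" --pt "-0.07 0 -0.13 0 0 0 0" --pt "-0.1 -0.1 -0.22 0 0 -0.16 1" --pt "-0.14 -0.22 -0.22 0 0 -0.32 1" --pt "-0.17 -0.34 -0.22 0 0 -0.48 1" --pt "-0.21 -0.46 -0.22 0 0 -0.64 1" --pt "-0.25 -0.57 -0.22 0 0 -0.8 1" --pt "-0.28 -0.65 -0.22 0 0 -0.95 1"

```text
time_s: 9.68
position: [0.4688, 0.173, 0.1088]
tcp_rot: [[0.619, 0.785, -0.0], [0.785, -0.619, 0.001], [0.0, -0.0, -1.0]]
force: [-0.6, -0.1, -0.0]
opening: 0.554
grasp_force: 0.0
```

```bash
python3 -c "
from h import *
go(-156.5,195,70,66)"
```

```text
t 9.68 jig [-154.9  195.8] tipz 83.8 F jig [-0.62  0.02] -0.03 shift [-0.006 -0.002  0.046] turnz -0.5 rows 0.3
```

Request:
step_arm --pt "0 0 0 0 0 -0.16 1" --pt "0 0 0 0 0 -0.32 1" --pt "0 0 0 0 0 -0.48 1" --pt "0 0 0 0 0 -0.5 1" --pt "0 0 0 0 0 -0.5 1" --pt "0 0 0 0 0 -0.5 1"

```text
time_s: 10.18
position: [0.4709, 0.1707, 0.1084]
tcp_rot: [[0.281, 0.96, 0.001], [0.96, -0.281, 0.0], [0.0, 0.001, -1.0]]
force: [0.1, -0.1, -1.0]
opening: 0.093
grasp_force: 0.0
```

```bash
python3 -c "
from h import *
print(read_state()['opening'])
go(-156.5,195,15,66)
a=cap('wrist','w4.png')
print(((ray(a,[(280,210)],.031)[:,:2]-JT)@JR*1000).round(1), proj(a,[np.r_[JT+JR@[-.1707,.1626],.031]]))"
```

```text
0.09318114617188965
t 10.18 jig [-153.2  193.2] tipz 83.4 F jig [ 0.07 -0.07] -0.97 shift [ 0.001 -0.013  0.228] turnz -0.014 rows 1.6
[[-142.7  205.6]] [[267.99324632 284.17542227]]
```

View pics/w4.png

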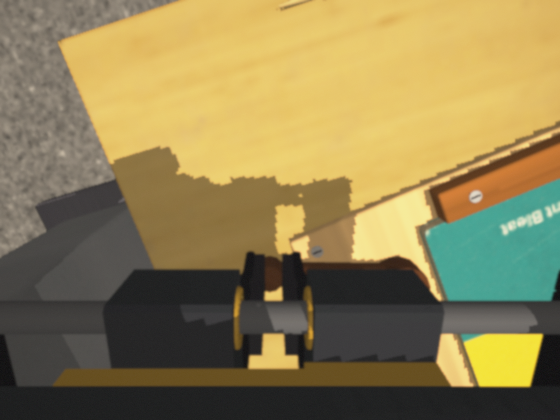

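The lever tip shows at about (270, 270), and the lever bar runs right to the cam at (400, 265). That is slightly closer to the fingers than I estimated. The book's left edge lies against the end stop at (430, 230). I'll descend with a bit more clearance.

Request:
step_arm --pt "0.025 -0.01 0 0 0 -0.014 1" --pt "0.025 -0.01 0.1 0 0 -0.014 1" --pt "0.025 -0.01 0.2 0 0 -0.014 1" --pt "0.025 -0.01 0.225 0 0 -0.014 1" --pt "0.025 -0.01 0.225 0 0 -0.014 1" --pt "0.025 -0.01 0.225 0 0 -0.014 1"

```text
time_s: 10.73
position: [0.4698, 0.1789, 0.0406]
tcp_rot: [[0.269, 0.963, -0.001], [0.963, -0.269, -0.0], [-0.0, -0.001, -1.0]]
force: [-0.8, 0.3, -0.3]
opening: 0.007
grasp_force: 0.0
```

```bash
cat >> h.py <<'E'
def arc(phis,r=90,d=20,px=-88.5,py=126,tipz=16): # poses along the lever arc, as rows
    s=read_state(); R=np.array(s["tcp_rot"]); cur=np.degrees(np.arctan2(R[1,0],R[0,0]))-np.degrees(JA)
    j=JR.T@(np.array(s["position"][:2])-JT)*1000
    print("t",round(s["time_s"],2),"jig",j.round(1),"yaw",cur.round(1),"tipz",round(s["position"][2]*1000-25,1),"F tool",(R.T@s["force"]).round(2),"open",round(s["opening"],2), "phi",(cur-270)%360)
    for p in phis:
        f=np.radians(p);c,n=np.cos(f),np.sin(f)
        w=JT+JR@(np.array([px+r*c+d*n,py+r*n-d*c])/1000)
        o=R.T@(np.r_[w,(tipz+25)/1000]-s["position"])/.3
        y=(p-90-cur+180)%360-180
        print(p,o.round(3).tolist(),round(-y/45,3))
E
python3 -c "
from h import *
arc([156,160,165,170,175,180,185,190])"
```

```text
t 10.73 jig [-153.1  201.5] yaw 66.1 tipz 15.6 F tool [ 0.13 -0.83  0.31] open 0.01 phi 156.14496238068716
156 [-0.076, -0.001, -0.001] 0.003
160 [-0.097, -0.005, -0.001] -0.086
165 [-0.124, -0.008, -0.001] -0.197
170 [-0.15, -0.008, -0.001] -0.308
175 [-0.177, -0.007, -0.001] -0.419
180 [-0.204, -0.003, -0.001] -0.53
185 [-0.23, 0.004, -0.001] -0.641
190 [-0.255, 0.013, -0.001] -0.752
```

Request:
step_arm --pt "-0.04 0 0 0 0 0 1" --pt "-0.076 0 0 0 0 0 1" --pt "-0.1 -0.005 0 0 0 -0.09 1" --pt "-0.124 -0.008 0 0 0 -0.2 1" --pt "-0.15 -0.008 0 0 0 -0.31 1" --pt "-0.177 -0.007 0 0 0 -0.42 1" --pt "-0.204 -0.003 0 0 0 -0.53 1" --pt "-0.23 0.004 0 0 0 -0.64 1"

```text
time_s: 11.4
position: [0.4537, 0.1109, 0.0419]
tcp_rot: [[-0.232, 0.973, 0.005], [0.973, 0.232, 0.0], [-0.001, 0.004, -1.0]]
force: [1.8, 1.9, 0.0]
opening: 0.007
grasp_force: 1.3
```

```bash
python3 -c "
from h import *
arc([185,190,195,200,205,210,215,220])"
```

```text
t 11.4 jig [-178.7  136.5] yaw 95.1 tipz 16.9 F tool [1.42 2.24 0.01] open 0.01 phi 185.134443542427
185 [0.006, -0.003, 0.003] 0.003
190 [-0.021, -0.008, 0.003] -0.108
195 [-0.048, -0.011, 0.003] -0.219
200 [-0.074, -0.011, 0.003] -0.33
205 [-0.101, -0.008, 0.003] -0.441
210 [-0.128, -0.004, 0.003] -0.553
215 [-0.153, 0.003, 0.003] -0.664
220 [-0.179, 0.012, 0.003] -0.775
```

Request:
step_arm --pt "-0.02 -0.008 0.002 0 0 -0.11 1" --pt "-0.048 -0.011 0.002 0 0 -0.22 1" --pt "-0.074 -0.011 0.002 0 0 -0.33 1" --pt "-0.1 -0.008 0.002 0 0 -0.44 1" --pt "-0.128 -0.004 0.002 0 0 -0.55 1" --pt "-0.153 0.003 0.002 0 0 -0.66 1" --pt "-0.179 0.012 0.002 0 0 -0.77 1" --pt "-0.179 0.012 0.002 0 0 -0.77 1"

```text
time_s: 12.07
position: [0.4692, 0.0588, 0.0411]
tcp_rot: [[-0.741, 0.671, 0.002], [0.671, 0.741, -0.0], [-0.002, 0.001, -1.0]]
force: [-0.7, -0.1, 0.8]
opening: 0.007
grasp_force: 0.0
```

```bash
python3 -c "
from h import *
arc([220,224,227,230,233,236,239])"
```

```text
t 12.07 jig [-170.9   82.7] yaw 129.6 tipz 16.1 F tool [ 0.49 -0.55 -0.77] open 0.01 phi 219.5652219166652
220 [0.001, 0.003, 0.0] -0.01
224 [-0.021, -0.001, 0.0] -0.099
227 [-0.037, -0.002, 0.0] -0.165
230 [-0.053, -0.003, 0.0] -0.232
233 [-0.069, -0.004, 0.0] -0.299
236 [-0.085, -0.003, 0.001] -0.365
239 [-0.101, -0.001, 0.001] -0.432
```

Request:
step_arm --pt "-0.01 0 0 0 0 -0.05 1" --pt "-0.021 0 0 0 0 -0.1 1" --pt "-0.037 -0.002 0 0 0 -0.165 1" --pt "-0.053 -0.003 0 0 0 -0.23 1" --pt "-0.061 -0.003 0 0 0 -0.265 1" --pt "-0.061 -0.003 0 0 0 -0.265 1"

```text
time_s: 12.57
position: [0.4788, 0.0475, 0.0405]
tcp_rot: [[-0.863, 0.505, -0.004], [0.505, 0.863, 0.001], [0.004, -0.002, -1.0]]
force: [-3.3, 2.3, 2.0]
opening: 0.007
grasp_force: 1.5
```

```bash
python3 -c "
from h import *
arc([229,231,233,235,237,239])"
```

```text
t 12.57 jig [-163.    70.1] yaw 141.4 tipz 15.5 F tool [ 4.    0.31 -1.97] open 0.01 phi 231.3896529621679
229 [0.001, 0.004, -0.002] 0.053
231 [-0.009, 0.001, -0.002] 0.009
233 [-0.02, -0.001, -0.002] -0.036
235 [-0.03, -0.003, -0.002] -0.08
237 [-0.041, -0.005, -0.002] -0.125
239 [-0.052, -0.006, -0.002] -0.169
```

Request:
step_arm --pt "-0.01 0 -0.002 0 0 0 1" --pt "-0.02 -0.001 -0.002 0 0 -0.035 1" --pt "-0.03 -0.002 -0.002 0 0 -0.08 1" --pt "-0.03 -0.002 -0.002 0 0 -0.08 1" --pt "-0.03 -0.002 -0.002 0 0 -0.08 1"

```text
time_s: 12.98
position: [0.4832, 0.0434, 0.0404]
tcp_rot: [[-0.893, 0.449, -0.011], [0.45, 0.893, 0.002], [0.011, -0.004, -1.0]]
force: [-6.9, 2.6, 4.3]
opening: 0.006
grasp_force: 3.4
```

```bash
python3 -c "
from h import *
arc([231,233,235,237,239,241])"
```

```text
t 12.98 jig [-159.3   65.5] yaw 145.0 tipz 15.4 F tool [ 7.44 -0.78 -4.19] open 0.01 phi 235.02425339304668
231 [0.01, 0.006, -0.002] 0.089
233 [-0.0, 0.003, -0.002] 0.045
235 [-0.011, 0.001, -0.002] 0.001
237 [-0.021, -0.002, -0.002] -0.044
239 [-0.032, -0.003, -0.002] -0.088
241 [-0.043, -0.005, -0.002] -0.133
```

Request:
step_arm --pt "-0.012 0 0 0 0 -0.02 1" --pt "-0.022 0 0 0 0 -0.05 1" --pt "-0.022 0 0 0 0 -0.05 1" --pt "-0.022 0 0 0 0 -0.05 1" --pt "-0.022 0 0 0 0 -0.05 1"

```text
time_s: 13.4
position: [0.4862, 0.0411, 0.0402]
tcp_rot: [[-0.91, 0.414, -0.017], [0.414, 0.91, 0.003], [0.017, -0.005, -1.0]]
force: [-10.6, 3.0, 6.1]
opening: 0.003
grasp_force: 5.0
```

```bash
python3 -c "
from h import *
arc([233,235,237,239])"
```

```text
t 13.4 jig [-156.6   62.8] yaw 147.3 tipz 15.2 F tool [10.96 -1.64 -5.94] open 0.0 phi 237.28453727078778
233 [0.012, 0.006, -0.003] 0.095
235 [0.001, 0.003, -0.003] 0.051
237 [-0.009, 0.0, -0.003] 0.006
239 [-0.019, -0.002, -0.003] -0.038
```

The lever is tight at 11 N, about 4.10 rad. Now I back away, lift clear and check.

Request:
step_arm --pt "0.05 0 0 0 0 0 1" --pt "0.1 0 0 0 0 0 1" --pt "0.1 0 -0.14 0 0 0 1" --pt "0.1 0 -0.28 0 0 0 1" --pt "0.1 0 -0.42 0 0 0 1" --pt "0.1 0 -0.56 0 0 0 1" --pt "0.1 0 -0.66 0 0 0 1"

```text
time_s: 13.98
position: [0.4685, 0.0516, 0.2423]
tcp_rot: [[-0.91, 0.414, 0.006], [0.414, 0.91, -0.001], [-0.006, 0.002, -1.0]]
force: [0.5, 0.1, -0.3]
opening: 0.008
grasp_force: 0.0
```

Request:
step_arm --pt "-0.5 -1 0 0 0 0 1" --pt "-0.5 -1 0 0 0 0 1" --pt "-0.5 -1 0 0 0 0 1" --pt "-0.5 -1 0 0 0 0 1" --pt "-0.5 -1 0 0 0 0 1" --pt "-0.5 -1 0 0 0 0 1" --pt "-0.5 -1 0 0 0 0 1" --pt "-0.5 -1 0 0 0 0 1"

```text
time_s: 14.65
position: [0.4799, -0.2838, 0.2392]
tcp_rot: [[-0.91, 0.415, 0.002], [0.415, 0.91, -0.002], [-0.003, -0.001, -1.0]]
force: [0.7, -0.5, 0.4]
opening: 0.008
grasp_force: 0.0
```

Request:
step_arm --pt "-0.2 -0.6 0 0 0 0 1" --pt "-0.2 -0.6 0 0 0 0 1" --pt "-0.2 -0.6 0 0 0 0 1" --pt "-0.2 -0.6 0 0 0 0 1" --pt "-0.2 -0.6 0 0 0 0 1" --pt "-0.2 -0.6 0 0 0 0 1"

```text
time_s: 15.15
position: [0.4594, -0.4769, 0.2389]
tcp_rot: [[-0.908, 0.419, 0.002], [0.419, 0.908, -0.007], [-0.005, -0.005, -1.0]]
force: [0.9, -0.2, -0.5]
opening: 0.007
grasp_force: 0.0
```

```bash
python3 -c "
from h import *
print(read_state()['position'])
cap('top','top2.png')
im=cv2.imread('pics/top2.png')[95:275,180:390]
cv2.imwrite('pics/crop2.png',cv2.resize(im,None,fx=3.3,fy=3.3,interpolation=cv2.INTER_CUBIC))
"
```

```text
[ 0.45937243 -0.47686118  0.23894699]
```

View pics/crop2.png

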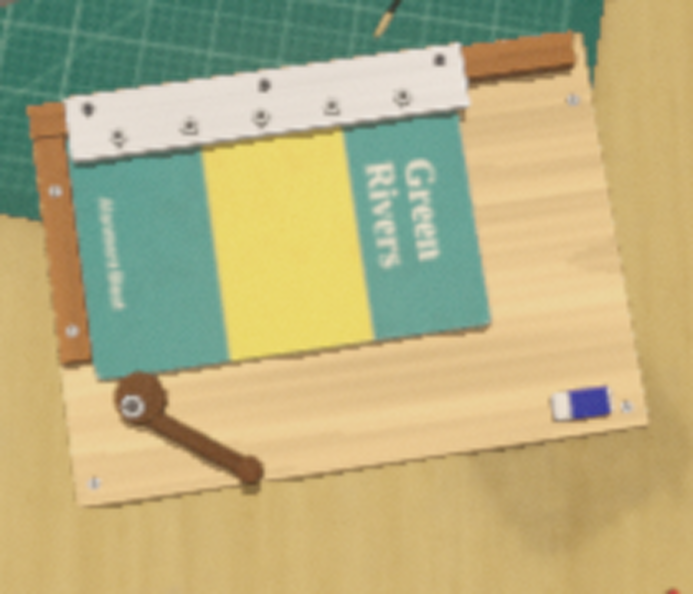

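The book lies square under the guide and along the end stop, its near edge parallel to the board's front edge. The cam at (140, 397) touches it, with the lever end at (248, 471), and the eraser hasn't moved. One numeric check before handing in.

```bash
python3 -c "
from h import *
a=cap('top'); f=lambda p:np.array(p)/3.3+[179.65,94.65]
J=lambda P:((P[:,:2]-JT)@JR*1000).round(1).tolist()
print('near L,R',J(ray(a,f([(97,381),(490,325)]),.021)),'stop end',J(ray(a,f([(93,361)]),.026)))
q=np.array(J(ray(a,f([(131,405),(248,471)]),.031)));d=q[1]-q[0];print('lever',np.arctan2(d[1],d[0])%6.283)
"
```

```text
near L,R [[-66.3, 148.9], [-66.2, -124.4]] stop end [[-53.0, 149.3]]
lever 4.05690756751762
```

Measured near corners are within about 3 mm of the seated position (−65.4, 150 / −127), which is within camera accuracy. The lever is at about 4.06 rad, inside the tight range.

```bash
python3 -c "
from rig import *
print(hand_in())"
```

```text
the job is handed in; nothing more can be done
None
```

The book is seated in the jig corner, flush against the back fence and the end stop to within about 3 mm (camera accuracy). The cam lever is clamped at about 4.06 rad, tight at 11 N. The job was handed in at about 15 s, and the arm touched nothing else.

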